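Make up two service kits for the moisture analysers

TASK

Make up the two service kits. The long steel tray gets the white wide-mouth bottle and the smallest check weight; the square steel tray gets the spray can and the largest check weight. In each tray stand the container upright in the wide pocket and the weight upright in the narrow pocket, setting them down rather than dropping them, and leave the amber bottle and the middle weight where they stand.

Things in the scene. Friction and masses are not known exactly. Their poses are not given: they have to be found in the camera images.
- long_tray: Oblong steel tray, 100 (its x) by 220 (its y) mm. Fixed, at any yaw. Floor 4 mm thick, rim and rib 12 mm high over the table, 3 mm thick. Origin: centre of underside, z up. A rib along its x parts two pockets: the wide pocket from y = -107 to +23 mm (middle at x 0, y -42), the narrow pocket from y = +26 to +107 mm (middle at x 0, y +66); both 94 mm in x.
- square_tray: Square steel tray, 170 by 170 mm. Fixed, at any yaw. Floor 4 mm thick, rim and rib 12 mm high over the table, 3 mm thick. Origin: centre of underside, z up. A rib along its x parts two pockets: the wide pocket from y = -82 to +16 mm (middle at x 0, y -33), the narrow pocket from y = +19 to +82 mm (middle at x 0, y +50); both 164 mm in x.
- carton: Open cardboard carton, 190 by 190 mm, outer walls 90 mm high and 4 mm thick, floor 5 mm thick. A cross of dividers, 80 mm high, parts it into four 90 mm cells: three hold one container each, standing free, one is empty. Fixed. Origin: centre of the underside, z up, axes along its sides; cell middles at x, y = +-46 mm.
- bottle: White plastic wide-mouth bottle, 150 mm high: body 60 mm in diameter up to 94 mm, shoulder to 108 mm, grey screw cap (tight) 44 mm in diameter from 112 to 150 mm, to grip it by. About 0.25 kg. Stands in a carton cell. Origin: centre of its underside, z up.
- spray_can: Spray can of bare aluminium, 156 mm high: straight body 52 mm in diameter up to 130 mm, domed top and a white spray button 14 mm in diameter on it. About 0.3 kg. Stands in a carton cell; grip it by the upper part of the body. Origin: centre of its underside, z up.
- amber_bottle: Amber glass bottle with a narrow neck and a black cap 30 mm in diameter, 142 mm high, body 56 mm in diameter. Stands in a carton cell and belongs there: not wanted. Origin: centre of its underside.
- stand: Flat wooden board, 56 (x) by 300 (y) by 20 mm high, fixed, on which the three check weights stand in a row. Origin: centre of the underside.
- large_weight: Largest check weight: steel cylinder 38 mm in diameter, 52 mm high, with a knob 22 mm in diameter on it, 72 mm high in all, 0.5 kg; grip it by the cylinder. Stands on the board. Origin: centre of its underside, z up.
- middle_weight: Middle check weight: steel cylinder 30 mm in diameter, 41 mm high, knob on it, 56 mm in all, 0.2 kg. Stands on the board: not wanted. Origin: centre of its underside.
- small_weight: Smallest check weight: steel cylinder 22 mm in diameter, 32 mm high, with a knob 13 mm in diameter on it, 44 mm in all, 0.1 kg; grip it by the cylinder. Stands on the board. Origin: centre of its underside, z up.
Things that resemble listed ones, but are neither listed nor needed, are in the scene too. What is shaped like the small_weight but blue is not meant.

How it is judged:
By the outcome, as a careful person would: the job done as asked, in the order asked, and still so for the second after the job is handed in, with the robot touching nothing.
It also fails if it takes over 112 s, if anything falls off the work surface, if the arm or the gripper's body presses on something with over 40 N, if the wrist force passes 120 N, or if a joint passes its speed limit or range.

ROBOT

A 6-joint arm with a two-finger parallel gripper is mounted at the origin on the work surface. World frame = base frame: x ahead of the robot, y to its left, z up, the work surface at z = 0. Lengths are in mm, angles in rad, forces in N, time in s.
With the tool pointing down it reaches from about 250 to 775 mm from the base axis. Payload 8.9 kg.
Tool frame: the origin (TCP) lies on the centre line of the jaws, within the pads' length; the fingertips stand 8 mm ahead of it and the grasp point (between the pads) lies 11 mm behind it; x points along the fingers, y is the direction in which the jaws open and shut, and the axes are right-handed (so a half turn about x gives the same grasp; the last joint's range is limited). The gripper opens to 85 mm and grips with 20 to 120 N. Pads are 22 mm wide; open, the fingers measure 114 mm over their backs; the gripper's body (76 mm by 85 mm) begins 54 mm behind the grasp point. The pads swing forward as they close: fully open they stand 13 mm farther back than shut.
Start: joints at [1.191, 0.291, -0.153, 1.127, 0, 1.431], TCP at [125.196, 509.853, 239.305] pointing down, gripper open.
Joint ranges: [-2.52, 2.52], [-0.91, 1.74], [-1.3, 1.37], [-1.96, 2.02], [-1.52, 1.47], [-3.14, 3.14]. Speed limits (rad/s): [2.22, 2.22, 2.79, 3.14, 3.14, 3.14].

INTERFACE

Orientations are given as a unit quaternion [w, x, y, z].
In Python, from station import telemetry, imaging, workorder gives the robot as it stands. The module is installed in compiled form; this text tells all that it offers.
- The arm moves only by the shell command python3 -m crank 'ROWS' [FORCE]. ROWS is JSON, a list of rows, each a list of 3 entries, a list of its own where there are three numbers: the shift along the tool's x, y, z in mm, then the turn, a rotation vector about the tool's x, y, z in rad, then the finger opening in mm, from 0 to 85.4. In form: [[[dx, dy, dz], [ax, ay, az], hand], ...]. A call has 1 to 10 rows; each row is the pose to reach, as a shift and turn from the pose commanded when the call began, along the tool's axes at that moment; what a row does not reach only later rows make up. A row lasts 1/8 s, in which the tool goes at most 62.5 mm and 10.7 degrees, less where a joint would pass 70% of its speed; a pose out of reach is approached as far as the arm can. A call with a gripper value outside its range is refused whole. The fingers move at their own pace and stop on an object; FORCE is the grip in N (left out, the last holds). Time passes only in rows, so rows that repeat a pose let the fingers close. It gives the time, the measured TCP pose, the force and the opening at its end, in the units of the state.
- telemetry.read_state(): the state, without advancing time (a new reading comes with each control period).
- imaging.camera(name): name is "scene" or "top" or "wrist"; returns the picture (480x640x3 uint8, red, green, blue); there is no depth.
- imaging.camera_params(name): a dict with "fx", "fy", "cx", "cy" (pixels), "R" (3x3) and "t" (3): a world point X has camera coordinates R X + t; the wrist camera has in their place "T_tool_cam" (4x4, takes a point from camera to tool coordinates, whose origin is the TCP and whose axes are the tool frame's). Camera axes: x right, y down, z forward; pixel columns grow to the right and rows downward; lengths in mm; the calibration is good to about 2 mm. A picture is of the moment at which its call begins: read the wrist's pose just before it. camera_params takes no time and is no camera call.
- workorder.hand_in(): hands the job in, once; it reports no verdict.
The state is a dict: "time_s": time; "joint_pos": joint angles; "joint_velocities": joint speeds; "effort": joint torques, N m; "position": TCP position; "ee_rot": TCP orientation; "ft_force": force on the tool from outside, world axes, zero at the start; "moment": the same for the moment, N m; "opening": finger opening in mm.
Only numpy, scipy, OpenCV 4.12 (cv2) and the standard library are available. Lean on these libraries where they do the work, as an engineer would, in place of code of your own. Each camera call takes 0.05 s, during which the arm holds its last target. There are 200 camera calls.

## Working session

There is one attempt and no reset: what is moved stays moved. The work goes in short steps, Python scripts to look and compute and a shell command to move; the robot and the scene stay as the last step left them, time stands still between calls to the robot, and variables do not carry over. Pictures are saved under pics/ and viewed, about 12 in all and at most 16, crops included, and the job is handed in when it is done.

```bash
mkdir -p pics
python3 - <<'E'
from station import telemetry, imaging
import cv2,numpy as np
print(telemetry.read_state())
for n in("scene","top","wrist"):
    im=imaging.camera(n); cv2.imwrite(f"pics/{n}0.png",im[:,:,::-1])
    print(n,{k:np.round(v,3).tolist() for k,v in imaging.camera_params(n).items()})
E
```

```text
{'time_s': 0.0, 'joint_pos': array([ 1.19071083e+00,  2.91287706e-01, -1.54148780e-01,  1.12669448e+00,
       -4.28061298e-05,  1.43152397e+00]), 'joint_velocities': array([ 0.00102455, -0.00081567, -0.00016021, -0.00047591, -0.00080784,
        0.00094786]), 'effort': array([-2.96026490e-03, -5.37140107e+01,  3.31378055e+01,  1.56505901e-02,
       -5.30278157e-04,  5.60525962e-06]), 'position': array([125.0388311 , 509.4385843 , 238.72006292]), 'ee_rot': array([ 0.70188056,  0.08447477,  0.70209362, -0.08539463]), 'ft_force': array([-0.19202993,  0.56094093,  0.45590252]), 'moment': array([ 0.003118  ,  0.01169769, -0.07021475]), 'opening': 85.2233110986146}
scene {'fx': 514.171, 'fy': 514.171, 'cx': 323.618, 'cy': 240.824, 'R': [[0.636, 0.772, 0.002], [0.499, -0.409, -0.764], [-0.589, 0.487, -0.645]], 't': [-317.385, -234.492, 1264.94]}
top {'fx': 610.084, 'fy': 610.084, 'cx': 313.584, 'cy': 234.522, 'R': [[0.007, -1.0, 0.009], [-0.997, -0.008, -0.082], [0.082, -0.008, -0.997]], 't': [-14.305, 511.491, 1414.702]}
wrist {'fx': 392.491, 'fy': 392.491, 'cx': 321.208, 'cy': 243.571, 'T_tool_cam': [[-0.0, -0.3, 0.954, -135.344], [1.0, -0.0, 0.0, -0.146], [-0.0, 0.954, 0.3, -76.689], [0.0, 0.0, 0.0, 1.0]]}
```

View pics/top0.png

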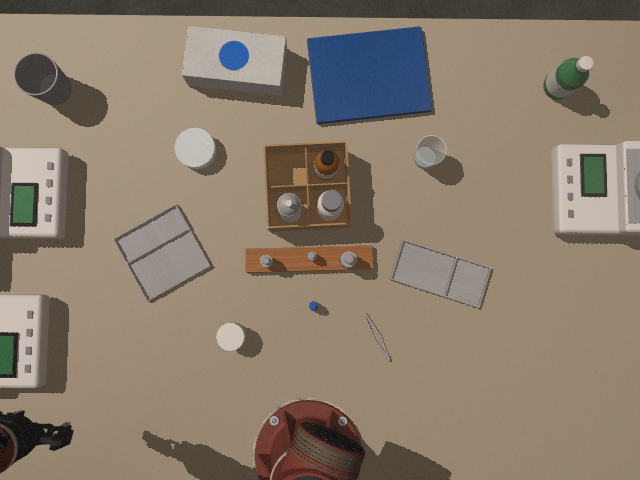

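View pics/scene0.png

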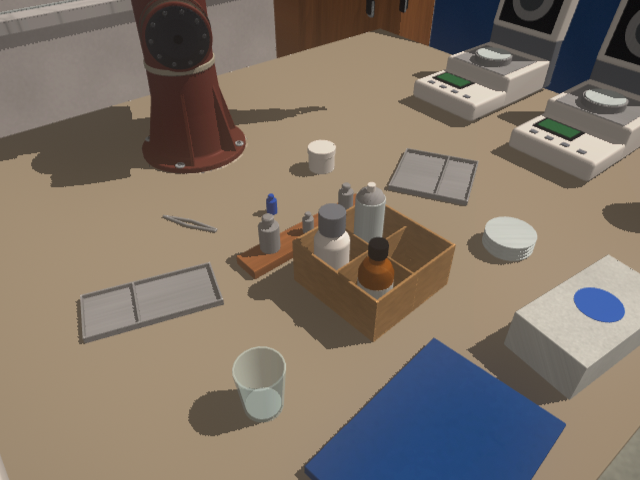

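The top view shows:
- the long tray at about (441,274)
- the square tray at about (163,252)
- the carton at (307,186), with the bottle at (331,204), the can at (289,206) and the amber bottle at (326,163)
- the weights at (267,260), (313,256) and (349,259)
- a blue lookalike at (314,306)

The scene view shows the weight at (269,235) as the largest (top view 349,259), then the smallest at (308,221), then the middle one at (346,195).

```bash
cat > h.py <<'E'
import numpy as np, cv2
from scipy.spatial.transform import Rotation as Ro
from station import telemetry, imaging
def cam(n,st=None):
    p=imaging.camera_params(n)
    if n=="wrist":
        q=st["ee_rot"]; Rt=Ro.from_quat([q[1],q[2],q[3],q[0]]).as_matrix()
        T=np.array(p["T_tool_cam"]); R=Rt@T[:3,:3]; c=Rt@T[:3,3]+st["position"]
    else: R=np.array(p["R"]).T; c=-R@np.array(p["t"])
    return p,R,c
def ray(n,uv,z,st=None):
    p,R,c=cam(n,st); uv=np.atleast_2d(uv).astype(float)
    d=np.c_[(uv[:,0]-p["cx"])/p["fx"],(uv[:,1]-p["cy"])/p["fy"],np.ones(len(uv))]@R.T
    return c+d*((z-c[2])/d[:,2])[:,None]
def proj(n,X,st=None):
    p,R,c=cam(n,st); Y=(np.atleast_2d(X)-c)@R
    return np.c_[p["fx"]*Y[:,0]/Y[:,2]+p["cx"],p["fy"]*Y[:,1]/Y[:,2]+p["cy"]]
def snap(name):
    st=telemetry.read_state(); im=imaging.camera("wrist")
    cv2.imwrite(f"pics/{name}.png",im[:,:,::-1]); np.save(f"pics/{name}.npy",st,allow_pickle=True); return st,im
def go(x,y,z,yaw):
    """shift/turn to TCP target pointing down with jaw (tool y) direction at yaw (mod pi)"""
    st=telemetry.read_state(); q=st["ee_rot"]; R0=Ro.from_quat([q[1],q[2],q[3],q[0]])
    best=None
    for k in(0,np.pi,-np.pi):
        yw=yaw+k; X=np.array([0,0,-1.]); Y=np.array([np.cos(yw),np.sin(yw),0]); R=Ro.from_matrix(np.c_[X,Y,np.cross(X,Y)])
        r=(R0.inv()*R).as_rotvec()
        if best is None or np.linalg.norm(r)<np.linalg.norm(best): best=r
    s=R0.inv().apply(np.array([x,y,z])-st["position"])
    print("shift",s.round(1),"turn",best.round(3),"pos",st["position"].round(1),"j",st["joint_pos"].round(2),"open",round(st["opening"],1),"t",round(st["time_s"],2))
E
python3 - <<'E'
from h import *
im=cv2.imread("pics/top0.png"); 
hsv=cv2.cvtColor(im,cv2.COLOR_BGR2HSV)
lab=cv2.cvtColor(im,cv2.COLOR_BGR2LAB).astype(int)
m=((abs(lab[:,:,2]-128)<7)&(hsv[:,:,2]>40)).astype(np.uint8)*255
for nm,(x0,y0,x1,y1) in dict(long=(380,230,500,315),square=(105,195,222,310)).items():
    s=np.zeros_like(m); s[y0:y1,x0:x1]=m[y0:y1,x0:x1]
    s=cv2.morphologyEx(s,cv2.MORPH_CLOSE,np.ones((3,3)))
    c=max(cv2.findContours(s,0,2)[0],key=cv2.contourArea)
    b=cv2.boxPoints(cv2.minAreaRect(cv2.convexHull(c))); W=ray("top",b,12)
    e=np.diff(np.r_[W,W[:1]],axis=0)
    print(nm,b.round(1).tolist(),"c",W.mean(0).round(1),"edges",np.linalg.norm(e,axis=1).round(1),"ang",np.degrees(np.arctan2(e[:,1],e[:,0])).round(1))
cv2.imwrite("pics/topc.png",cv2.resize(im[135:315,240:400],None,fx=3.3,fy=3.3,interpolation=2))
for n,uv,z in [("bottle",(331,197),155),("can",(289,201),161),("amber",(327,157),147),("mid",(267,259),76),("small",(313,255),64),("large",(349,257),92)]: print(n,ray("top",uv,z)[0].round(1))
print("carton",ray("top",[(265,145),(347,143),(350,228),(268,231)],90).round(0).tolist())
st=telemetry.read_state();q=st["ee_rot"];print(Ro.from_quat([q[1],q[2],q[3],q[0]]).as_matrix().round(3))
E
```

```text
long [[389.0, 279.3999938964844], [402.0, 238.6999969482422], [492.0, 267.3999938964844], [479.0, 308.1000061035156]] c [ 422.7 -310.9   12. ] edges [101.3 222.9 101.  221.7] ang [ -17.9 -107.4  161.4   72.7]
square [[111.9000015258789, 238.60000610351562], [176.1999969482422, 202.89999389648438], [211.1999969482422, 266.0], [146.89999389648438, 301.70001220703125]] c [468.  347.4  12. ] edges [172.3 172.1 170.9 171.1] ang [ -60.  -150.   119.7   30.5]
bottle [581.6 -46.3 155. ]
can [571.4  43.5 161. ]
amber [670.2 -37.5 147. ]
mid [450.9  94.5  76. ]
small [461.3  -9.2  64. ]
large [456.  -89.4  92. ]
carton [[709.0, 101.0, 90.0], [715.0, -84.0, 90.0], [521.0, -92.0, 90.0], [513.0, 92.0, 90.0]]
[[-0.     0.238  0.971]
 [-0.001  0.971 -0.238]
 [-1.    -0.001 -0.   ]]
```

View pics/topc.png

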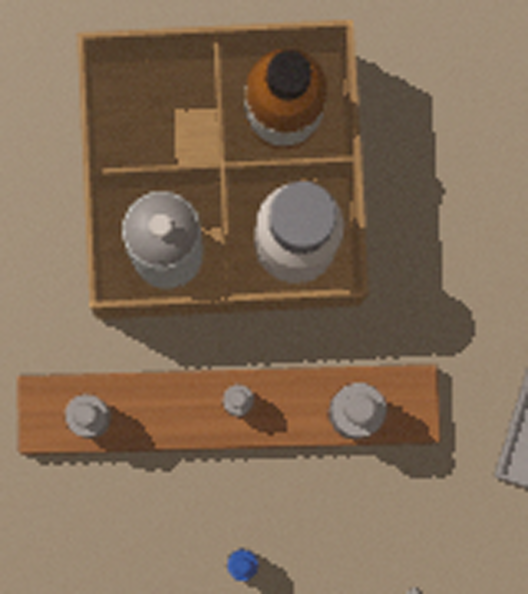

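The crop confirms the carton: can at crop (160,223), bottle with grey cap (303,215), amber bottle (288,72). It also confirms the large weight at (360,402), the small at (238,397), the middle at (87,411) and the blue lookalike at (243,565). Next I go above for a wrist look.

```bash
python3 -c "
from h import *
go(480,0,300,np.pi/2)"
```

```text
shift [ -60.8 -410.3  466.2] turn [-0.241 -0.     0.001] pos [125.1 509.6 238.9] j [ 1.19  0.29 -0.15  1.13 -0.    1.43] open 85.2 t 0.15
```

```bash
python3 -m crank '[[[-61,-60,60],[0,0,0],60],[[-61,-410,466],[-0.24,0,0],60],[[-61,-410,466],[-0.24,0,0],60],[[-61,-410,466],[-0.24,0,0],60],[[-61,-410,466],[-0.24,0,0],60],[[-61,-410,466],[-0.24,0,0],60],[[-61,-410,466],[-0.24,0,0],60],[[-61,-410,466],[-0.24,0,0],60],[[-61,-410,466],[-0.24,0,0],60],[[-61,-410,466],[-0.24,0,0],60]]' 40; python3 -c "
from h import *
go(480,0,300,np.pi/2)"
```

```text
time_s: 1.4
position: [472.3, 10.6, 299.8]
ee_rot: [0.707, 0.0, 0.707, -0.0]
ft_force: [1.5, 0.6, 0.3]
opening: 60.1
shift [ -0.2 -10.6   7.7] turn [-0.001  0.    -0.   ] pos [472.3  10.6 299.8] j [-0.13  0.16 -0.16  1.25  0.   -0.13] open 60.1 t 1.4
```

```bash
python3 -m crank '[[[0,-10,8],[0,0,0],60],[[0,-10,8],[0,0,0],60],[[0,-10,8],[0,0,0],60]]'; python3 -c "
from h import *
st,im=snap('w1')
print(st['position'])
for n,X in dict(bottle=(576,-47,155),can=(571,44,161),large=(456,-89,92),small=(461,-9,64)).items(): print(n,proj('wrist',X,st).round(0))"
```

```text
time_s: 1.78
position: [478.7, 3.8, 299.6]
ee_rot: [0.707, 0.0, 0.707, 0.0]
ft_force: [-0.1, 0.6, 0.6]
opening: 59.9
[478.65906156   3.75073191 299.62266674]
bottle [[259. 345.]]
can [[372. 343.]]
large [[215. 185.]]
small [[308. 186.]]
```

View pics/w1.png

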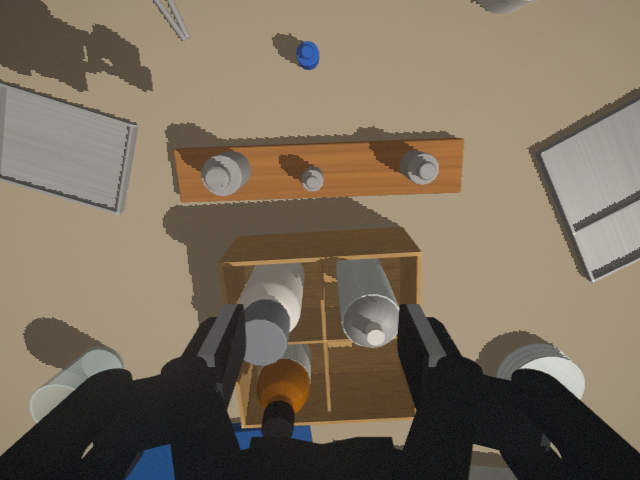

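Wrist view w1: bottle cap centre at about (267,341), can button (375,338), large knob (219,176), small knob (313,178), middle knob (426,168), blue lookalike (308,52).

```bash
python3 -c "
from h import *
st=np.load('pics/w1.npy',allow_pickle=True).item()
for n,uv,z in [('bottle',(267,341),155),('can',(375,338),161),('large',(219,176),92),('small',(313,178),64)]: print(n,ray('wrist',uv,z,st)[0].round(1))
print(ray('wrist',[(221,262),(421,253),(417,418)],90,st).round(0))
go(572,-41,250,np.pi/2)"
```

```text
bottle [572.7 -40.3 155. ]
can [566.3  46.3 161. ]
large [448.2 -85.1  92. ]
small [453.8  -4.   64. ]
[[528. -90.  90.]
 [519.  96.  90.]
 [706. 106.  90.]]
shift [ 49.7 -45.   93.3] turn [ 0.001 -0.    -0.   ] pos [478.7   3.9 299.8] j [-0.14  0.17 -0.15  1.25  0.   -0.15] open 59.6 t 1.82
```

```bash
python3 -c "
from h import *
for n,uv,z in [('bottle',(333,211),155),('can',(371,187),161),('large',(269,218),92),('small',(308,214),64)]: print(n,ray('scene',uv,z)[0].round(1), 'top->',end='')
print()
for n,uv,z in [('bottle',(331.8,200.2),155),('can',(288.5,201.5),161),('large',(348.5,256.5),92),('small',(312.3,255.3),64)]: print(n,ray('top',uv,z)[0].round(1))
a=cv2.imread('pics/scene0.png')[160:280,230:410]; b=cv2.imread('pics/w1.png')[140:370,190:450]
a=cv2.resize(a,None,fx=4,fy=4,interpolation=2);
cv2.imwrite('pics/c2.png',a)"
```

```text
bottle [577.  -45.6 155. ] top->can [572.5  39.7 161. ] top->large [458.5 -89.5  92. ] top->small [462.9  -7.6  64. ] top->
bottle [574.7 -48.  155. ]
can [570.3  44.5 161. ]
large [457.1 -88.3  92. ]
small [460.6  -7.7  64. ]
```

View pics/c2.png

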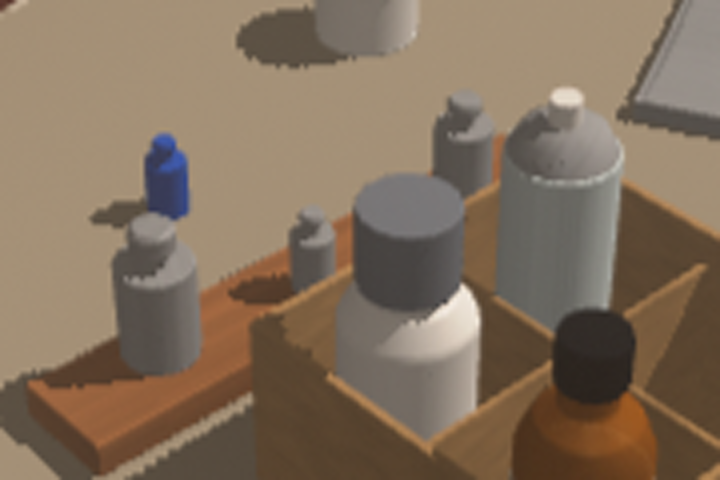

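Scene and top agree, giving the bottle at about (575,-46), while the wrist camera is offset by about 6 mm. The scene crop confirms the grey-capped white bottle, the can, and the weight sizes. Next I move above the bottle and check at close range.

```bash
python3 -m crank '[[[20,-20,40],[0,0,0],62],[[70,-49,96],[0,0,0],62],[[70,-49,96],[0,0,0],62],[[70,-49,96],[0,0,0],62],[[70,-49,96],[0,0,0],62],[[70,-49,96],[0,0,0],62]]'; python3 -c "
from h import *
st,im=snap('w2')
print(proj('wrist',[(575,-46,155),(575,-46,117)],st).round(0)); go(575,-45,125,np.pi/2)"
```

```text
time_s: 2.58
position: [575.2, -45.8, 231.2]
ee_rot: [0.708, -0.0, 0.706, -0.0]
ft_force: [-0.3, -0.2, -0.3]
opening: 62.1
[[321. 260.]
 [321. 240.]]
shift [106.    1.   -0.4] turn [-0.     0.002  0.   ] pos [575.3 -46.  231. ] j [-0.21  0.39 -0.03  1.15  0.   -0.21] open 62.0 t 2.62
```

View pics/w2.png

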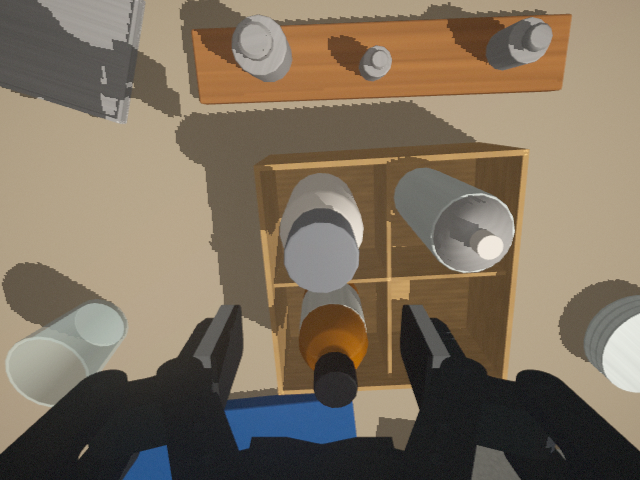

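Cap centre is at (322,250), so y agrees and x is about 572. Descending and gripping.

```bash
python3 -m crank '[[[50,0,-3],[0,0,0],62],[[90,0,-3],[0,0,0],62],[[106,0,-3],[0,0,0],62],[[106,0,-3],[0,0,0],62],[[106,0,-3],[0,0,0],30],[[106,0,-3],[0,0,0],30],[[106,0,-3],[0,0,0],30],[[106,0,-3],[0,0,0],30]]' 50; python3 -m crank '[[[0,0,0],[0,0,0],30],[[-5,0,0],[0,0,0],30],[[-30,0,0],[0,0,0],30],[[-70,0,0],[0,0,0],30],[[-110,0,0],[0,0,0],30],[[-140,0,0],[0,0,0],30],[[-140,0,0],[0,0,0],30]]'; python3 -c "
from h import *
go(435.4,-270.9,270,np.pi/2-0.6)"
```

```text
time_s: 3.62
position: [573.7, -46.6, 125.6]
ee_rot: [0.708, 0.0, 0.706, -0.0]
ft_force: [-0.2, 1.6, 6.6]
opening: 42.9
time_s: 4.5
position: [573.7, -46.8, 266.2]
ee_rot: [0.709, -0.0, 0.706, -0.001]
ft_force: [-0.4, -1.1, -3.2]
opening: 42.9
shift [  -4.2 -224.3 -138.1] turn [ 0.599  0.005 -0.   ] pos [573.7 -46.8 266.2] j [-0.21  0.37  0.03  1.23 -0.   -0.21] open 42.9 t 4.5
```

```bash
python3 -m crank '[[[0,-15,-9],[0,0,0],30],[[0,-50,-31],[0,0,0],30],[[0,-90,-55],[0,0,0],30],[[0,-130,-80],[0,0,0],30],[[0,-170,-105],[0,0,0],30],[[0,-205,-126],[0,0,0],30],[[0,-224,-138],[0,0,0],30],[[0,-224,-138],[0,0,0],30],[[0,-224,-138],[0,0,0],30]]'; python3 -c "
from h import *
st,im=snap('w3'); go(435.4,-270.9,125,np.pi/2)
c=np.array([422.7,-310.9,12]);a=np.radians(-107.6);y=np.array([np.cos(a),np.sin(a),0]);x=np.array([y[1],-y[0],0])
for k in [(-50,-110),(50,-110),(50,110),(-50,110)]: print(proj('wrist',c+k[0]*x+k[1]*y,st).round(0))
im=imaging.camera('top');cv2.imwrite('pics/top3.png',im[:,:,::-1])"
```

```text
time_s: 5.62
position: [433.7, -269.9, 262.9]
ee_rot: [0.707, 0.001, 0.708, -0.0]
ft_force: [0.2, -0.1, -2.6]
opening: 43.0
shift [138.1  -1.3   1.4] turn [-0.    -0.001 -0.001] pos [ 434.1 -269.7  263.1] j [-0.7   0.25 -0.14  1.18  0.   -0.7 ] open 42.7 t 5.67
[[368. 267.]]
[[402. 175.]]
[[180. 103.]]
[[160. 205.]]
```

View pics/w3.png

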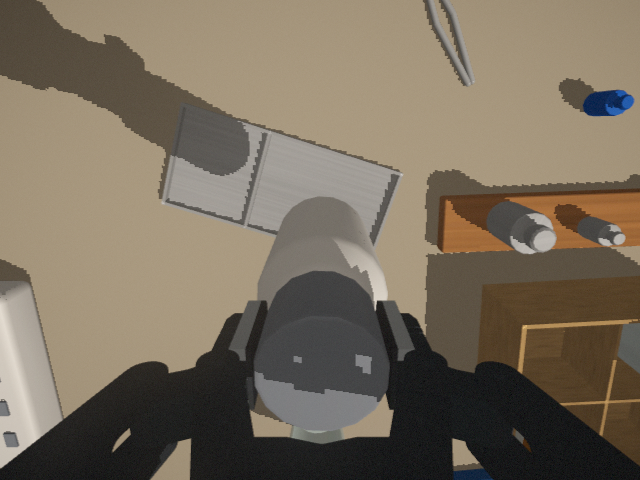

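The bottle is held upright, and the tray corners (402,173), (183,104) and (163,201) match the prediction within 4 px. Lowering.

```bash
python3 -m crank '[[[20,0,1],[0,0,0],30],[[60,0,1],[0,0,0],30],[[100,0,1],[0,0,0],30],[[125,0,1],[0,0,0],30],[[133,0,1],[0,0,0],30],[[136,0,1],[0,0,0],30],[[138,0,1],[0,0,0],30],[[138,0,1],[0,0,0],30]]'; python3 -c "
from h import *
st=telemetry.read_state();print(st['position'],st['ft_force'])"
```

```text
time_s: 6.72
position: [435.7, -270.6, 126.3]
ee_rot: [0.707, -0.0, 0.707, -0.001]
ft_force: [0.3, 0.2, -3.3]
opening: 42.9
[ 435.65916047 -270.63286347  126.33574441] [ 0.27812023  0.20086305 -3.27916025]
```

```bash
python3 -m crank '[[[1,0,0],[0,0,0],30],[[2,0,0],[0,0,0],30],[[2,0,0],[0,0,0],30]]'; python3 -m crank '[[[1,0,0],[0,0,0],30],[[1,0,0],[0,0,0],30]]'
```

```text
time_s: 7.1
position: [435.6, -270.6, 124.6]
ee_rot: [0.707, 0.0, 0.707, -0.001]
ft_force: [-1.1, 2.7, 6.4]
opening: 43.0
time_s: 7.35
position: [435.9, -270.7, 124.6]
ee_rot: [0.708, -0.0, 0.706, -0.001]
ft_force: [-3.5, 3.6, 18.8]
opening: 43.0
```

Contact. I back off slightly, release and rise. Next target is the small weight.

```bash
python3 -m crank '[[[-1,0,0],[0,0,0],30],[[-1,0,0],[0,0,0],55],[[-1,0,0],[0,0,0],62],[[-1,0,0],[0,0,0],62],[[-40,0,0],[0,0,0],62],[[-90,0,0],[0,0,0],62],[[-125,0,0],[0,0,0],45],[[-125,0,0],[0,0,0],45],[[-125,0,0],[0,0,0],45]]'; python3 -c "
from h import *
go(459,-6,150,np.pi/2)"
```

```text
time_s: 8.48
position: [435.0, -270.1, 246.9]
ee_rot: [0.707, 0.0, 0.707, -0.0]
ft_force: [0.2, -0.1, -0.6]
opening: 45.3
shift [ 97.1 264.1  23.9] turn [-0.001 -0.001 -0.001] pos [ 435.  -270.1  246.9] j [-0.7   0.26 -0.17  1.14  0.   -0.7 ] open 45.3 t 8.47
```

```bash
python3 -m crank '[[[0,50,5],[0,0,0],45],[[20,100,10],[0,0,0],45],[[50,150,15],[0,0,0],45],[[80,210,20],[0,0,0],45],[[97,264,24],[0,0,0],45],[[97,264,24],[0,0,0],45],[[97,264,24],[0,0,0],45],[[97,264,24],[0,0,0],45]]'; python3 -c "
from h import *
st,im=snap('w4')
print(proj('wrist',[(459,-6,64),(459,-6,20),(457,-88,92)],st).round(0)); go(459,-6,33,np.pi/2)"
```

```text
time_s: 9.48
position: [459.6, -7.4, 150.6]
ee_rot: [0.707, 0.001, 0.707, -0.001]
ft_force: [0.8, 0.6, 0.2]
opening: 45.2
[[324. 254.]
 [323. 233.]
 [169. 268.]]
shift [117.8   1.5  -0.7] turn [-0.003  0.     0.   ] pos [459.6  -7.5 150.8] j [-0.18  0.24 -0.47  0.86 -0.   -0.17] open 45.0 t 9.53
```

View pics/w4.png

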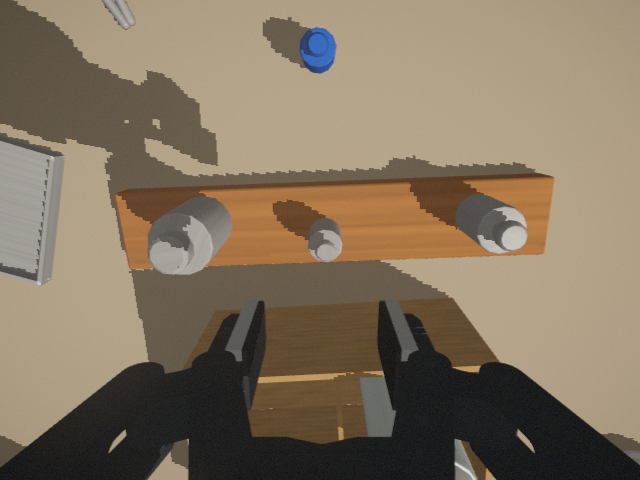

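Small knob at (325,251), within 3 px of prediction. Descending and gripping the cylinder.

```bash
python3 -m crank '[[[50,2,-2],[0,0,0],45],[[95,2,-2],[0,0,0],45],[[117,2,-2],[0,0,0],45],[[117,2,-2],[0,0,0],45],[[117,2,-2],[0,0,0],45],[[117,2,-2],[0,0,0],15],[[117,2,-2],[0,0,0],15],[[117,2,-2],[0,0,0],15],[[117,2,-2],[0,0,0],15],[[117,2,-2],[0,0,0],15]]' 40; python3 -c "
from h import *
st=telemetry.read_state();print(st['ft_force'])"
```

```text
time_s: 10.78
position: [458.5, -4.7, 34.9]
ee_rot: [0.708, 0.0, 0.706, -0.001]
ft_force: [-1.1, -0.9, 6.6]
opening: 21.0
[-1.12467919 -0.85385421  6.59230505]
```

```bash
python3 -m crank '[[[-5,0,0],[0,0,0],15],[[-30,0,0],[0,0,0],15],[[-80,0,0],[0,0,0],15],[[-130,0,0],[0,0,0],15],[[-180,0,0],[0,0,0],15],[[-195,0,0],[0,0,0],15],[[-195,0,0],[0,0,0],15]]'; python3 -c "
from h import *
go(402.8,-373.8,230,np.radians(72.4))"
```

```text
time_s: 11.65
position: [458.1, -4.4, 230.0]
ee_rot: [0.708, 0.0, 0.706, -0.0]
ft_force: [1.2, -0.3, -1.0]
opening: 20.7
shift [   0.  -369.4  -55.1] turn [ 0.306  0.003 -0.   ] pos [458.1  -4.4 230. ] j [-0.17  0.17 -0.34  1.06  0.   -0.17] open 20.7 t 11.65
```

```bash
python3 -m crank '[[[0,-30,-5],[0.03,0,0],15],[[0,-75,-11],[0.06,0,0],15],[[0,-120,-18],[0.1,0,0],15],[[0,-165,-25],[0.14,0,0],15],[[0,-210,-31],[0.18,0,0],15],[[0,-255,-38],[0.22,0,0],15],[[0,-300,-45],[0.26,0,0],15],[[0,-340,-51],[0.3,0,0],15],[[0,-369,-55],[0.305,0,0],15],[[0,-369,-55],[0.305,0,0],15]]';  python3 -c "
from h import *
go(402.8,-373.8,19,np.radians(72.4))
c=np.array([422.7,-310.9,12]);a=np.radians(-107.6);y=np.array([np.cos(a),np.sin(a),0]);x=np.array([y[1],-y[0],0])
st,im=snap('w5')
for k in [(-50,-110),(50,-110),(50,110),(-50,110),(0,26)]: print(proj('wrist',c+k[0]*x+k[1]*y,st).round(0))"
```

```text
time_s: 12.9
position: [401.2, -374.5, 227.0]
ee_rot: [0.698, 0.109, 0.699, -0.108]
ft_force: [0.5, 0.9, 0.3]
opening: 20.8
shift [208.    1.    1.7] turn [-0.001 -0.002 -0.001] pos [ 401.2 -374.5  227. ] j [-0.88  0.34 -0.11  1.12 -0.   -0.58] open 20.8 t 12.9
[[508. 262.]]
[[524. 154.]]
[[272. 154.]]
[[276. 262.]]
[[366. 210.]]
```

View pics/w5.png

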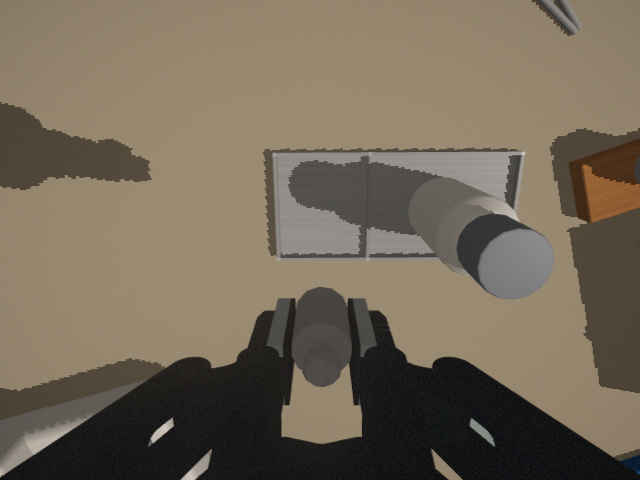

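The tray corners match and the bottle is standing in the wide pocket. The weight is held straight. Lowering.

```bash
python3 -m crank '[[[40,0,1],[0,0,0],15],[[90,1,2],[0,0,0],15],[[140,1,2],[0,0,0],15],[[180,1,2],[0,0,0],15],[[198,1,2],[0,0,0],15],[[204,1,2],[0,0,0],15],[[206,1,2],[0,0,0],15],[[206,1,2],[0,0,0],15]]'; python3 -m crank '[[[1,0,0],[0,0,0],15],[[1,0,0],[0,0,0],15]]'
```

```text
time_s: 13.95
position: [404.8, -373.2, 23.4]
ee_rot: [0.699, 0.107, 0.699, -0.108]
ft_force: [0.2, 0.3, -0.5]
opening: 20.5
time_s: 14.2
position: [404.5, -373.2, 22.1]
ee_rot: [0.699, 0.108, 0.699, -0.108]
ft_force: [0.5, 0.1, -0.3]
opening: 20.1
```

```bash
python3 -m crank '[[[1,0,0],[0,0,0],15],[[2,0,0],[0,0,0],15],[[2,0,0],[0,0,0],15]]'; python3 -m crank '[[[1,0,0],[0,0,0],15],[[1,0,0],[0,0,0],15]]';python3 -m crank '[[[1,0,0],[0,0,0],15],[[1,0,0],[0,0,0],15]]'
```

```text
time_s: 14.58
position: [404.3, -372.9, 19.5]
ee_rot: [0.699, 0.108, 0.699, -0.108]
ft_force: [1.1, 0.1, -0.2]
opening: 20.7
time_s: 14.82
position: [404.4, -373.0, 18.9]
ee_rot: [0.699, 0.108, 0.699, -0.108]
ft_force: [-1.2, 0.2, 3.6]
opening: 20.5
time_s: 15.08
position: [404.5, -373.1, 18.8]
ee_rot: [0.699, 0.108, 0.699, -0.108]
ft_force: [-3.3, 4.1, 16.9]
opening: 20.6
```

Contact. Release and rise.

```bash
python3 -m crank '[[[-1,0,0],[0,0,0],15],[[-1,0,0],[0,0,0],26],[[-1,0,0],[0,0,0],33],[[-1,0,0],[0,0,0],33],[[-10,0,0],[0,0,0],33],[[-50,0,0],[0,0,0],33],[[-110,0,0],[0,0,0],50],[[-170,0,0],[0,0,0],70],[[-220,0,0],[0,0,0],70],[[-240,0,0],[0,0,0],70]]'; python3 -c "
from h import *
go(570,44,240,np.pi/2)
cv2.imwrite('pics/s6.png',imaging.camera('scene')[:,:,::-1])
"
```

```text
time_s: 16.32
position: [405.1, -373.8, 261.8]
ee_rot: [0.7, 0.106, 0.697, -0.109]
ft_force: [0.9, 0.1, -0.7]
opening: 70.2
shift [ 20.6 448.1  31.4] turn [-0.306  0.004  0.003] pos [ 405.1 -373.8  261.8] j [-0.88  0.33 -0.04  1.2  -0.   -0.57] open 70.2 t 16.32
```

```bash
python3 -m crank '[[[0,40,3],[-0.02,0,0],70],[[0,100,7],[-0.06,0,0],70],[[10,160,12],[-0.1,0,0],70],[[20,220,16],[-0.14,0,0],70],[[20,280,20],[-0.18,0,0],70],[[20,340,24],[-0.24,0,0],70],[[20,400,28],[-0.3,0,0],70],[[20,448,32],[-0.305,0,0],70],[[20,448,32],[-0.305,0,0],70],[[20,448,32],[-0.305,0,0],70]]'; python3 -c "
from h import *
st,im=snap('w6')
print(proj('wrist',[(570,44,161)],st).round(0)); go(570,44,112,np.pi/2)"
```

```text
time_s: 17.62
position: [569.3, 44.5, 237.4]
ee_rot: [0.707, 0.0, 0.707, -0.0]
ft_force: [0.5, -0.6, 0.3]
opening: 69.8
[[321. 262.]]
shift [1.255e+02 1.000e-01 7.000e-01] turn [-0.001 -0.001  0.   ] pos [569.3  43.9 237.5] j [-0.05  0.38 -0.03  1.16 -0.   -0.05] open 69.8 t 17.68
```

View pics/w6.png

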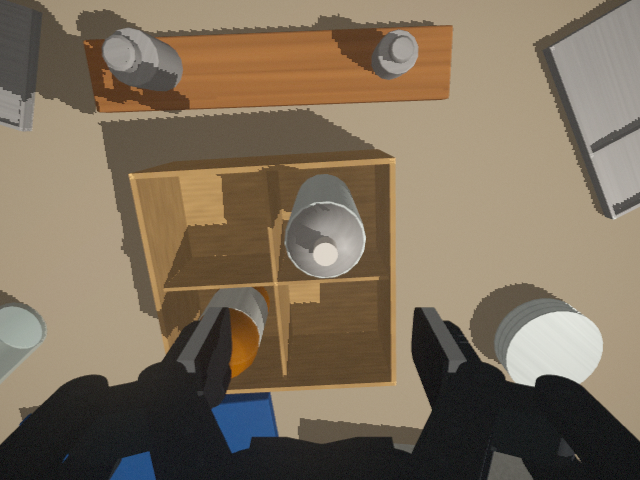

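The can button is at (325,254), so I shift about +2 mm in y and -2 mm in x. Descending and gripping.

```bash
python3 -m crank '[[[40,2,-2],[0,0,0],70],[[85,2,-2],[0,0,0],70],[[115,2,-2],[0,0,0],70],[[126,2,-2],[0,0,0],70],[[126,2,-2],[0,0,0],70],[[126,2,-2],[0,0,0],40],[[126,2,-2],[0,0,0],40],[[126,2,-2],[0,0,0],40],[[126,2,-2],[0,0,0],40],[[126,2,-2],[0,0,0],40]]' 50; python3 -m crank '[[[-5,0,0],[0,0,0],40],[[-25,0,0],[0,0,0],40],[[-60,0,0],[0,0,0],40],[[-100,0,0],[0,0,0],40],[[-140,0,0],[0,0,0],40],[[-150,0,0],[0,0,0],40],[[-150,0,0],[0,0,0],40]]'; python3 -c "
from h import *
go(439.4,330.9,262,np.pi/2)"
```

```text
time_s: 18.92
position: [568.8, 46.4, 113.4]
ee_rot: [0.708, 0.0, 0.706, -0.0]
ft_force: [-2.3, 0.3, 5.3]
opening: 50.9
time_s: 19.8
position: [567.7, 46.6, 261.3]
ee_rot: [0.707, 0.0, 0.707, -0.0]
ft_force: [0.4, -0.3, -5.3]
opening: 50.5
shift [  -0.6  284.2 -128.5] turn [-0.001  0.    -0.   ] pos [567.7  46.6 261.3] j [-0.05  0.37  0.01  1.22  0.   -0.05] open 50.5 t 19.8
```

```bash
python3 -m crank '[[[0,15,-7],[0,0,0],40],[[0,50,-23],[0,0,0],40],[[0,95,-43],[0,0,0],40],[[0,140,-63],[0,0,0],40],[[0,185,-83],[0,0,0],40],[[0,230,-104],[0,0,0],40],[[0,265,-120],[0,0,0],40],[[0,284,-128],[0,0,0],40],[[0,284,-128],[0,0,0],40],[[0,284,-128],[0,0,0],40]]'; python3 -c "
from h import *
go(439.4,330.9,112.4,np.pi/2)
c=np.array([468,347.4,12]);a=np.radians(30.2);y=np.array([np.cos(a),np.sin(a),0]);x=np.array([y[1],-y[0],0])
st,im=snap('w7')
for k in [(-85,-85),(85,-85),(85,85),(-85,85),(-85,17.5),(85,17.5)]: print(proj('wrist',c+k[0]*x+k[1]*y,st).round(0))"
```

```text
time_s: 21.05
position: [439.4, 330.3, 260.7]
ee_rot: [0.707, -0.0, 0.708, -0.001]
ft_force: [0.3, 0.1, -4.1]
opening: 50.9
shift [148.3   0.8   0.2] turn [-0.001 -0.001  0.001] pos [439.4 330.3 260.7] j [ 0.51  0.33 -0.04  1.2  -0.    0.51] open 50.9 t 21.05
[[373. 108.]]
[[222. 199.]]
[[309. 331.]]
[[450. 258.]]
[[422. 202.]]
[[277. 282.]]
```

View pics/w7.png

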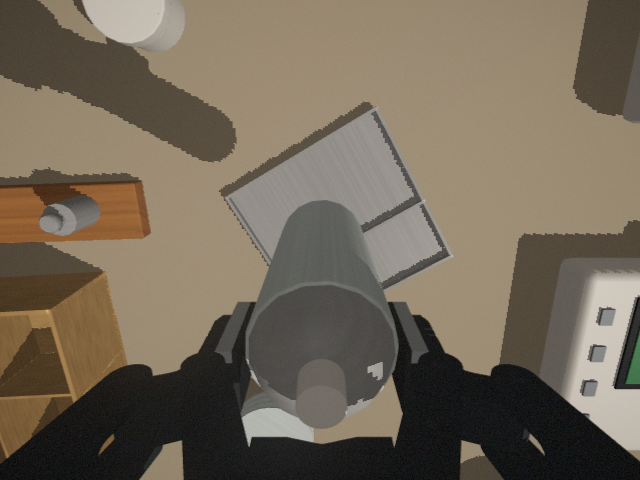

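The tray corners match within 4 px, rib at (422,201). The can is held upright. Lowering.

```bash
python3 -m crank '[[[20,0,0],[0,0,0],40],[[60,1,0],[0,0,0],40],[[100,1,0],[0,0,0],40],[[130,1,0],[0,0,0],40],[[143,1,0],[0,0,0],40],[[147,1,0],[0,0,0],40],[[148,1,0],[0,0,0],40],[[148,1,0],[0,0,0],40]]'; python3 -m crank '[[[1,0,0],[0,0,0],40],[[1,0,0],[0,0,0],40]]';python3 -m crank '[[[1,0,0],[0,0,0],40],[[1,0,0],[0,0,0],40]]'
```

```text
time_s: 22.1
position: [440.7, 332.0, 114.6]
ee_rot: [0.708, 0.001, 0.707, -0.0]
ft_force: [-0.8, -0.2, -2.9]
opening: 50.4
time_s: 22.35
position: [440.1, 331.8, 112.9]
ee_rot: [0.707, 0.0, 0.707, -0.0]
ft_force: [0.7, 0.1, -4.2]
opening: 51.0
time_s: 22.6
position: [440.3, 331.9, 112.4]
ee_rot: [0.707, 0.0, 0.707, -0.0]
ft_force: [-2.2, -0.3, 4.8]
opening: 50.7
```

```bash
python3 -m crank '[[[0,0,0],[0,0,0],62],[[0,0,0],[0,0,0],70],[[0,0,0],[0,0,0],70],[[-10,0,0],[0,0,0],70],[[-50,0,0],[0,0,0],70],[[-100,0,0],[0,0,0],60],[[-130,0,0],[0,0,0],60],[[-130,0,0],[0,0,0],60]]'; python3 -c "
from h import *
go(453,-87,190,np.pi/2)"
```

```text
time_s: 23.6
position: [441.3, 332.5, 244.7]
ee_rot: [0.709, 0.001, 0.705, 0.001]
ft_force: [0.2, -1.0, 0.8]
opening: 59.7
shift [  53.7 -419.6   11.7] turn [-0.001  0.005 -0.003] pos [441.3 332.5 244.7] j [ 0.51  0.34 -0.07  1.15  0.    0.51] open 59.7 t 23.6
```

```bash
python3 -m crank '[[[0,-40,1],[0,0,0],60],[[0,-100,3],[0,0,0],60],[[0,-160,5],[0,0,0],60],[[20,-220,6],[0,0,0],60],[[40,-280,8],[0,0,0],60],[[54,-340,10],[0,0,0],60],[[54,-400,11],[0,0,0],60],[[54,-420,12],[0,0,0],60],[[54,-420,12],[0,0,0],60],[[54,-420,12],[0,0,0],60]]'; python3 -c "
from h import *
st,im=snap('w8')
print(proj('wrist',[(453,-87,92),(453,-87,20)],st).round(0)); go(453,-87,39,np.pi/2)"
```

```text
time_s: 24.85
position: [451.2, -87.5, 187.3]
ee_rot: [0.707, 0.0, 0.707, 0.0]
ft_force: [1.3, 0.1, 0.2]
opening: 60.1
[[322. 253.]
 [322. 224.]]
shift [148.4   0.2   1.7] turn [ 0.    -0.001 -0.   ] pos [451.4 -87.3 187.4] j [-0.35  0.21 -0.41  0.96  0.   -0.35] open 60.0 t 24.9
```

View pics/w8.png

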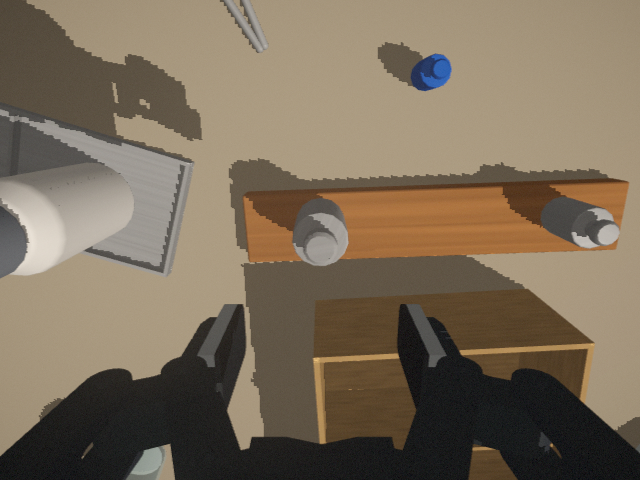

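Large knob at (320,246), nearly on the prediction. Descending.

```bash
python3 -m crank '[[[40,0,0],[0,0,0],60],[[85,0,0],[0,0,0],60],[[125,0,0],[0,0,0],60],[[148,0,0],[0,0,0],60],[[148,0,0],[0,0,0],60],[[148,0,0],[0,0,0],60],[[148,0,0],[0,0,0],28],[[148,0,0],[0,0,0],28],[[148,0,0],[0,0,0],28],[[148,0,0],[0,0,0],28]]' 70; python3 -m crank '[[[-1,0,0],[0,0,0],28],[[-8,0,0],[0,0,0],28],[[-35,0,0],[0,0,0],28],[[-80,0,0],[0,0,0],28],[[-130,0,0],[0,0,0],28],[[-180,0,0],[0,0,0],28],[[-220,0,0],[0,0,0],28],[[-220,0,0],[0,0,0],28]]'; python3 -c "
from h import *
go(511.3,372.4,260,np.radians(30.2+90))"
```

```text
time_s: 26.15
position: [452.5, -88.4, 41.0]
ee_rot: [0.708, 0.0, 0.706, -0.0]
ft_force: [-1.3, 1.8, 8.8]
opening: 36.8
time_s: 27.15
position: [453.1, -88.8, 262.5]
ee_rot: [0.709, -0.0, 0.705, -0.001]
ft_force: [0.9, -0.7, -5.3]
opening: 36.6
shift [  1.9 461.3  57.9] turn [-0.528  0.004  0.003] pos [453.1 -88.8 262.5] j [-0.35  0.15 -0.27  1.14 -0.   -0.35] open 36.6 t 27.15
```

```bash
python3 -m crank '[[[0,20,1],[0,0,0],28],[[0,65,5],[0,0,0],28],[[0,115,8],[0,0,0],28],[[0,165,12],[0,0,0],28],[[0,215,15],[0,0,0],28],[[0,265,19],[0,0,0],28],[[0,315,22],[0,0,0],28],[[0,365,26],[0,0,0],28],[[0,415,30],[0,0,0],28],[[0,460,33],[0,0,0],28]]'; python3 -c "
from h import *
go(488.7,411.3,260,np.pi/2)"
```

```text
time_s: 28.4
position: [484.1, 373.0, 257.6]
ee_rot: [0.706, -0.0, 0.708, -0.001]
ft_force: [0.3, -0.2, -5.2]
opening: 36.8
shift [-2.5 38.3  4.5] turn [-0.    -0.002  0.002] pos [484.1 373.  257.6] j [ 0.54  0.45  0.14  1.26 -0.    0.54] open 36.8 t 28.4
```

```bash
python3 -m crank '[[[0,20,2],[0,0,0],28],[[0,36,3],[0,0,0],28],[[0,36,3],[0,0,0],28],[[0,36,3],[0,0,0],28]]'; python3 -c "
from h import *
go(488.7,411.3,25,np.pi/2)
c=np.array([468,347.4,12]);a=np.radians(30.2);y=np.array([np.cos(a),np.sin(a),0]);x=np.array([y[1],-y[0],0])
st,im=snap('w9')
for k in [(-85,-85),(85,-85),(85,85),(-85,85),(-85,17.5),(85,17.5)]: print(proj('wrist',c+k[0]*x+k[1]*y,st).round(0))"
```

```text
time_s: 28.9
position: [488.0, 406.8, 259.2]
ee_rot: [0.707, 0.0, 0.707, -0.001]
ft_force: [0.3, -0.7, -5.4]
opening: 36.5
shift [234.2   4.7   0.9] turn [-0.001 -0.001  0.001] pos [488.  406.8 259.2] j [ 0.58  0.5   0.22  1.29 -0.    0.58] open 36.5 t 28.9
[[289.  50.]]
[[137. 149.]]
[[237. 291.]]
[[379. 212.]]
[[346. 152.]]
[[200. 239.]]
```

View pics/w9.png

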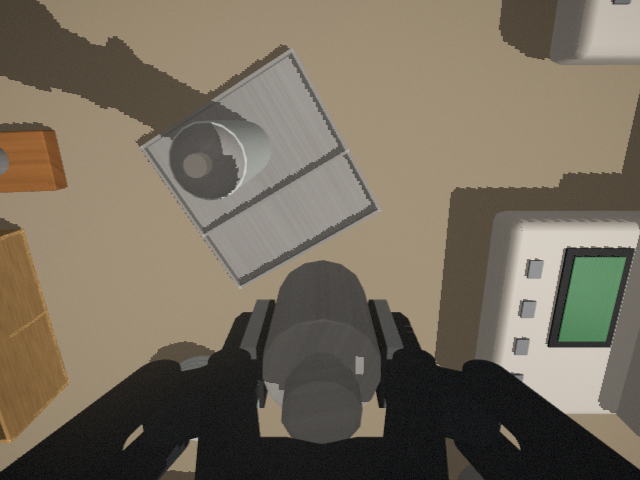

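The tray corners agree, the can is standing in the wide pocket, and the weight is held upright over the narrow pocket, to the right of the can. Lowering.

```bash
python3 -m crank '[[[40,3,0],[0,0,0],28],[[90,4,0],[0,0,0],28],[[140,4,0],[0,0,0],28],[[190,4,0],[0,0,0],28],[[215,4,0],[0,0,0],28],[[228,4,0],[0,0,0],28],[[231,4,0],[0,0,0],28],[[231,4,0],[0,0,0],28],[[231,4,0],[0,0,0],28]]'; python3 -m crank '[[[1,0,0],[0,0,0],28],[[1,0,0],[0,0,0],28]]'
```

```text
time_s: 30.08
position: [488.8, 412.1, 29.9]
ee_rot: [0.708, 0.001, 0.707, 0.0]
ft_force: [0.0, -0.6, -5.0]
opening: 36.9
time_s: 30.32
position: [488.2, 411.8, 27.9]
ee_rot: [0.707, 0.0, 0.707, -0.0]
ft_force: [0.0, -0.3, -5.3]
opening: 36.6
```

```bash
python3 -m crank '[[[1,0,0],[0,0,0],28],[[2,0,0],[0,0,0],28],[[2,0,0],[0,0,0],28]]'; python3 -m crank '[[[1,0,0],[0,0,0],28],[[1,0,0],[0,0,0],28]]'; python3 -m crank '[[[1,0,0],[0,0,0],28],[[1,0,0],[0,0,0],28]]'
```

```text
time_s: 30.7
position: [488.0, 411.6, 25.5]
ee_rot: [0.707, 0.0, 0.707, -0.0]
ft_force: [-0.1, -0.3, -5.8]
opening: 36.6
time_s: 30.95
position: [488.1, 411.7, 25.1]
ee_rot: [0.707, 0.0, 0.707, -0.0]
ft_force: [-2.3, -2.1, 1.0]
opening: 36.6
time_s: 31.2
position: [488.1, 411.7, 25.0]
ee_rot: [0.707, 0.0, 0.707, -0.0]
ft_force: [-4.2, -3.4, 12.1]
opening: 36.7
```

Contact. Release, rise, and take a final look.

```bash
python3 -m crank '[[[-1,0,0],[0,0,0],42],[[-1,0,0],[0,0,0],48],[[-1,0,0],[0,0,0],48],[[-10,0,0],[0,0,0],48],[[-50,0,0],[0,0,0],48],[[-110,0,0],[0,0,0],48],[[-170,0,0],[0,0,0],48],[[-230,0,0],[0,0,0],48],[[-280,0,0],[0,0,0],48]]'; python3 -m crank '[[[0,40,-60],[0,0,0],48],[[0,80,-120],[0,0,0],48],[[0,110,-180],[0,0,0],48],[[0,110,-200],[0,0,0],48],[[0,110,-200],[0,0,0],48],[[0,110,-200],[0,0,0],48]]'; python3 -c "
from h import *
a=imaging.camera('top')[130:320,100:500,::-1];b=imaging.camera('scene')[90:390,50:550,::-1]
cv2.imwrite('pics/f.png',np.vstack([cv2.resize(a,(560,266),interpolation=2),cv2.resize(b,(560,334),interpolation=2)]))"
```

```text
time_s: 32.33
position: [488.1, 411.7, 307.2]
ee_rot: [0.708, 0.001, 0.706, 0.0]
ft_force: [0.9, 0.7, -0.0]
opening: 48.4
time_s: 33.08
position: [288.6, 521.8, 304.2]
ee_rot: [0.707, 0.0, 0.707, -0.0]
ft_force: [0.6, -0.2, 0.3]
opening: 48.2
```

View pics/f.png

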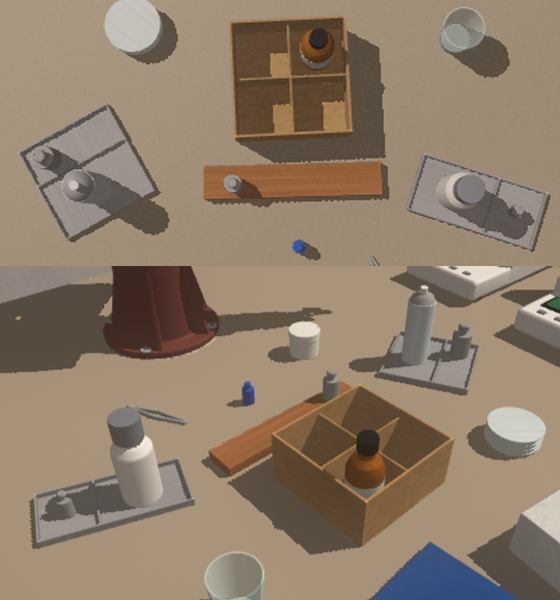

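All four pieces stand upright in their own pockets. The amber bottle and the middle weight have not moved.

```bash
python3 -c "
from station import workorder
print(workorder.hand_in())"
```

```text
the job is handed in; nothing more can be done
None
```

Both service kits are made up and the job is handed in. The robot's clock read about 33 s of the 112 s allowed.

- **Long tray:** it got the white bottle, then the smallest weight.
- **Square tray:** it got the spray can, then the largest weight. I set this weight about 45 mm off the middle of the narrow pocket, so that the gripper and wrist camera stayed clear of the can.
- **Setting down:** each piece was lowered until it touched the tray floor before release. The contact force was under 20 N each time, and the heights matched the tray floor.
- **Final check:** the top and scene pictures show all four pieces upright in the right pockets. The amber bottle, the middle weight and the blue lookalike are where they started, and the arm is clear of everything.
- **Disagreement between cameras:** the wrist camera put some objects up to about 8 mm closer to the robot than the fixed cameras did. I used values in between. The measured finger openings were within about 1.5 mm of each gripped diameter.

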